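# Find the flat base plate with a straightedge

## Robot

A 6-joint arm with a two-finger parallel gripper is mounted at the origin on the work surface. World frame = base frame: x ahead of the robot, y to its left, z up, the work surface at z = 0. Lengths are in m, angles in rad, forces in N, time in s.
With the tool pointing down it reaches from about 0.35 to 0.975 m from the base axis. Payload 4.9 kg.
Tool frame: the origin (TCP) lies at the very end of the fingers, on their centre line; the grasp point (between the pads) lies behind it (manip.pinch_z is the y of the grasp point in the tool frame, in m); y points along the fingers, x is the direction in which the jaws open and shut, and the axes are right-handed (so a half turn about y gives the same grasp; the last joint's range is limited). The gripper opens to 85 mm and grips with 20 to 120 N. Pads are 22 mm wide; open, the fingers measure 114 mm over their backs; the gripper's body (76 mm by 85 mm) begins 54 mm behind the grasp point. The pads swing forward as they close: fully open they stand 13 mm farther back than shut.
Start: joints at [-1.35, 0.053, 1.613, -0, 1.476, -0.119], TCP at [0.208, -0.589, 0.231] pointing down, gripper open.
Joint ranges: [-3.01, 3.01], [-1.01, 2.22], [0.06, 2.58], [-1.02, 4.17], [0.09, 2.62], [-3.14, 3.14]. Speed limits (rad/s): [2.57, 2.57, 3.14, 3.14, 3.14, 3.14].

## Interface

Orientations are given as a unit quaternion [w, x, y, z].
In Python, from plant import manip gives the robot as it stands.
- The arm moves only by the tool drive_tool, never from a script. Its argument "motion" is a list of rows, each a list of 3 entries, a list of its own where there are three numbers: the shift along the tool's x, y, z in units of 25 mm (1.0 is 25 mm), then the turn, a rotation vector about the tool's x, y, z in units of 5 degrees (1.0 is 5 degrees), then the closure, from -1 (fully open) to 1 (shut). A call has 1 to 12 rows; each row shifts and turns the commanded pose from where the row before left it, along the tool's axes as they then stand; what a row does not reach is not made up. A row lasts 1/10 s, in which the tool goes at most 50 mm and 8.59 degrees, less where a joint would pass 70% of its speed; a pose out of reach is approached as far as the arm can. A call is refused whole if a number of a shift passes 1 or a number of a turn 1, either way. A call with a gripper value outside its range is refused whole. The fingers move at their own pace and stop on an object; the grip force is fixed at half the most. Time passes only in rows, so rows that do not move let the fingers close. It gives the time, the measured TCP pose, the force and the opening at its end, in the units of the state.
- manip.state(): the state, without advancing time (a new reading comes with each control period).
- manip.grab_frame(name): name is "scene" or "side" or "wrist"; returns a dict with "img" (480x640x3 uint8, blue, green, red), "range_z" (480x640 float32, m along the optical axis (not along the pixel's ray), 0 where there is no reading), "camera_matrix" (3x3 intrinsics, pixels), "world_from_camera" (4x4, takes a point from camera to world coordinates); the wrist camera has in their place "T_tool_cam" (4x4, takes a point from camera to tool coordinates, whose origin is the TCP and whose axes are the tool frame's). Camera axes: x right, y down, z forward; pixel columns grow to the right and rows downward; lengths in m; the calibration is good to about 2 mm. A picture is of the moment at which its call begins: read the wrist's pose just before it.
- manip.job_done(): hands the job in, once; it reports no verdict.
The state is a dict: "time": time; "joint_pos": joint angles; "joint_vel": joint speeds; "joint_efforts": joint torques, N m; "tool_pos": TCP position; "tool_rot": TCP orientation; "contact_force": force on the tool from outside, world axes, zero at the start; "ft_torque": the same for the moment, N m; "gripper_width": opening from 0.0 (shut) to 1.0 (fully open).
Only numpy, scipy, OpenCV 4.12 (cv2) and the standard library are available. Lean on these libraries where they do the work, as an engineer would, in place of code of your own. Each camera call takes 0.05 s, during which the arm holds its last target. There are 200 camera calls.

## Task

One of the two round steel base plates is flat, the other is slightly crowned in the middle. Gently lay the straightedge across the middle of a plate and press lightly for a moment with shut fingertips (about 5 to 10 N, never more than 25 N) on its red end and then on its blue end, feeling whether it rocks; if it does, carry it to the other plate and check that one in the same way, red end first. Leave the straightedge lying across the middle of the plate on which it does not rock, let go of it, and do not disturb the other things on the bench.

Things in the scene. Friction and masses are not known exactly. Their poses are not given: they have to be found in the camera images.
- straightedge: Loose straightedge, 0.28 to 0.44 kg: aluminium bar 180 long (its x) x 26 wide (y) x 8 thick, with a black grip block in the middle on top, 50 (x) x 16 (y), from 8 to 30 above the underside: pinch it across its 16 mm. Origin: centre of the underside; z up. It starts lying flat on the bench between the two plates.
- red_pad: Red pad on top of the straightedge at its +x end, fixed to it: 30 (x) x 24 (y) x 3. Origin: centre of its underside, at x = +68, y = 0, z = 8 in the straightedge's frame; the face to press is 3 above this. Nothing here is springy: the push builds up by some 15 N per mm, so meet it at 5 mm/s or slower.
- blue_pad: Blue pad, the same, at the -x end: origin at x = -68, y = 0, z = 8 in the straightedge's frame; the face to press is 3 above this.
- tray_left: Black square rubber tray, 176 x 176 x 10, fixed on the bench to the robot's left (+y). Origin: centre of its underside (bench level), z up. A rigid round steel plate, 170 dia x 20 thick at the rim, is fixed centred on it.
- tray_right: The same kind of tray with the other plate, to the robot's right (-y). Same sizes and origin.
- face_left (a point): Centre of the left plate's top at rim height, 30 above the bench. Either plate may be the flat one (whole face at 30). The other, hardly visibly, rises as a shallow cone from 30 at the rim to a 36 dia flat spot at 33.
- face_right (a point): The same point of the right plate. On the crowned plate the straightedge balances level on the middle spot; 1 to 2 N on an end rocks it by about 0.045 rad (that pad sinks about 2 mm, the other end rises) until it meets the rim, and it swings back when released. On the flat plate pressing does not move it.
- rubber_discs: bystander: stack of three black rubber test discs, 32 dia x 30 high; origin at the centre of its underside; leave it alone
- load_weight: bystander: steel load weight, 56 dia x 36 high with a knob; origin at the centre of its underside; leave it alone
- test_block: bystander: brass test block 50 x 50 x 12; origin at the centre of its underside; leave it alone
- dial_gauge: bystander: round dial gauge 54 dia x 14 high lying face up, 35 stem; origin at the centre of its underside; leave it alone
- marker_pen: bystander: white marker pen, 130 long, 16 dia; origin at the centre of its underside; leave it alone
There are look-alikes about, which are no part of the job. What is shaped like the tray_left but green is not meant. There is more than one size of the straightedge; the one meant has the size given above.

How it is judged:
By the outcome, as a careful person would: the job done as asked, in the order asked, and still so for the second after the job is handed in, with the robot touching nothing.
It also fails if it takes over 72 s, if anything falls off the work surface, if the arm or the gripper's body presses on something with over 40 N, if the wrist force passes 120 N, or if a joint passes its speed limit or range.

## Working session

There is one attempt and no reset: what is moved stays moved. The work goes in short steps, Python scripts to look and compute and a tool call to move; the robot and the scene stay as the last step left them, time stands still between calls to the robot, and variables do not carry over. Pictures are saved under pics/ and viewed, about 8 in all and at most 12, crops included, and the job is handed in when it is done.

Besides the shell and the picture viewer there is one more tool, called after "Call:" in YAML: its name, and indented under it one key for each argument. drive_tool: Moves the arm, as the interface text tells. Its arguments: {"type":"object","properties":{"motion":{"type":"array","items":{"type":"array"}}},"required":["motion"]}

```bash
ls; mkdir -p pics
cat > h.py <<'E'
import numpy as np, cv2
from plant import manip
from scipy.spatial.transform import Rotation as R
def grab(n):
    s=manip.state(); f=manip.grab_frame(n)
    if "world_from_camera" in f: T=np.array(f["world_from_camera"])
    else:
        q=s["tool_rot"]; W=np.eye(4); W[:3,:3]=R.from_quat([q[1],q[2],q[3],q[0]]).as_matrix(); W[:3,3]=s["tool_pos"]
        T=W@np.array(f["T_tool_cam"])
    K=np.array(f["camera_matrix"]); z=f["range_z"]
    v,u=np.mgrid[:480,:640]
    P=np.stack([(u-K[0,2])/K[0,0]*z,(v-K[1,2])/K[1,1]*z,z],-1)@T[:3,:3].T+T[:3,3]
    P[z==0]=np.nan
    return f["img"],P,T,K
def st():
    s=manip.state(); q=s["tool_rot"]; print(s["time"],np.round(s["tool_pos"],4),np.round(s["contact_force"],2),s["gripper_width"]); print(np.round(R.from_quat([q[1],q[2],q[3],q[0]]).as_matrix(),3))
E
python3 - <<'E'
from h import *
st(); print(manip.pinch_z)
for n in ("scene","side"):
    i,P,T,K=grab(n); cv2.imwrite(f"pics/{n}0.png",i); np.savez(f"{n}0.npz",i=i,P=P,T=T,K=K); print(T[:3,3])
E
```

```text
pics
0.0 [ 0.2081 -0.5887  0.23  ] [ 0.14 -0.12 -0.43] 1.0017151019611341
[[ 0.333 -0.     0.943]
 [-0.943  0.002  0.333]
 [-0.002 -1.     0.   ]]
-0.0187
[1.00816951 0.41877383 1.07652109]
[0.23621496 0.68832319 0.79678389]
```

View pics/scene0.png

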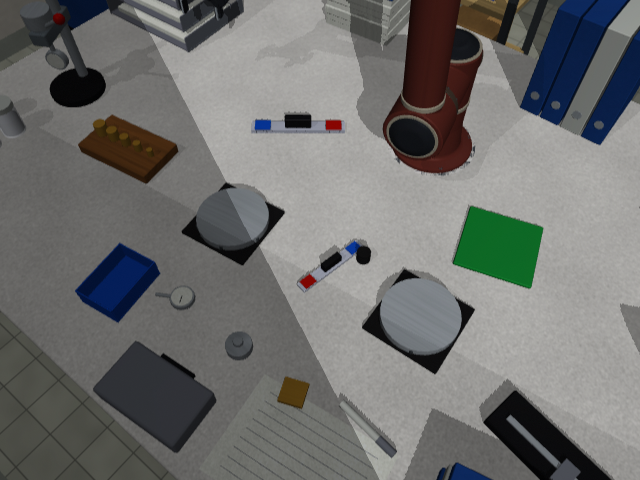

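View pics/side0.png

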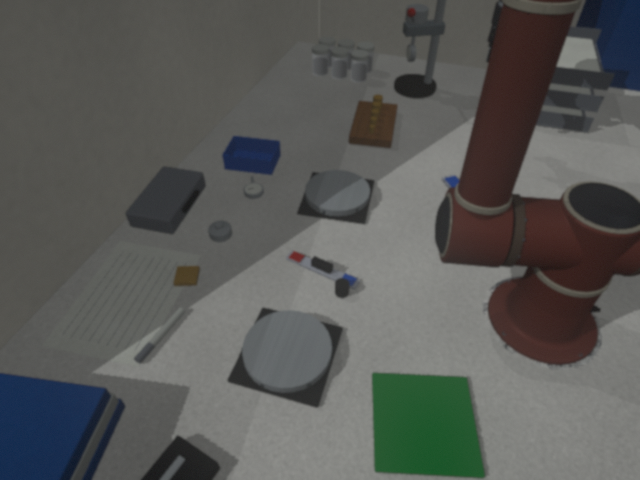

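Candidates for the straightedge: the bar between the plates at scene (330,265), with the rubber discs at (363,255) by its blue end, and the bar behind at (298,125). Plates are at (232,218) on the right and (420,315) on the left; the green mat at (498,246) is a look-alike. Next I measure both bars and the plates.

```bash
cat > m.py <<'E'
from h import *
for n in ("scene","side"):
    d=np.load(f"{n}0.npz"); i,P=d["i"],d["P"]; hsv=cv2.cvtColor(i,cv2.COLOR_BGR2HSV)
    print(n)
    z=P[...,2]; H,S,V=hsv[...,0],hsv[...,1],hsv[...,2]
    for nm,m in (("red",((H<6)|(H>174))&(S>190)&(z<.06)),("blue",(H>105)&(H<125)&(S>150)&(z<.06)),
      ("black",(V<45)&(z>.005)&(z<.06)),("plate",(S<60)&(z>.022)&(z<.04)&(V>60))):
        c,l,s,ce=cv2.connectedComponentsWithStats(m.astype(np.uint8))
        for k in range(1,c):
            if s[k,4]>40:
                p=P[l==k]; p=p[np.isfinite(p[:,0])]
                if len(p)<10: continue
                lo,hi=np.percentile(p,[1,99],0)
                if hi[0]-lo[0]>.35: continue
                print(nm,np.round(ce[k]),s[k,4],"med",np.round(np.median(p,0),4),"mid",np.round((lo+hi)/2,4),"ext",np.round(hi-lo,3))
E
python3 m.py
python3 - <<'E'
import cv2
a=cv2.imread('pics/scene0.png')
cv2.imwrite('pics/c1.png',cv2.resize(a[205:315,260:420],None,fx=5,fy=5,interpolation=cv2.INTER_CUBIC))
E
```

```text
scene
red [333. 124.] 120 med [ 0.1219 -0.2341  0.0158] mid [ 0.1212 -0.2347  0.0157] ext [0.039 0.044 0.012]
red [308. 281.] 115 med [0.5399 0.0158 0.0112] mid [0.539  0.0152 0.0109] ext [0.03  0.026 0.008]
blue [83. 10.] 810 med [-0.1759 -1.9688 -0.4994] mid [-0.1753 -1.9441 -0.5127] ext [0.018 0.431 0.297]
blue [543. 108.] 694 med [-0.2705  0.1845  0.0294] mid [-0.2815  0.181   0.03  ] ext [0.036 0.112 0.059]
blue [598. 130.] 413 med [-0.2708  0.3363  0.0295] mid [-0.369   0.3305  0.0303] ext [0.21  0.053 0.057]
blue [262. 125.] 151 med [ 0.2417 -0.3835  0.015 ] mid [ 0.2405 -0.3844  0.0146] ext [0.042 0.046 0.011]
blue [353. 247.] 110 med [0.4077 0.0407 0.0115] mid [0.4052 0.0421 0.0166] ext [0.029 0.03  0.023]
blue [118. 282.] 3576 med [ 0.8014 -0.3109  0.0115] mid [ 0.8017 -0.2987  0.0255] ext [0.145 0.115 0.053]
blue [441. 474.] 52 med [0.7059 0.4542 0.0297] mid [0.7055 0.4547 0.0284] ext [0.022 0.008 0.012]
black [113.   4.] 119 med [ 0.1411 -1.111   0.0275] mid [ 0.1338 -1.1114  0.0305] ext [0.055 0.017 0.039]
black [232.  11.] 186 med [-0.0666 -0.7845  0.0342] mid [-0.0646 
[... 3403 characters left out ...]
d [-0.0382 -0.8596  0.0262] mid [-0.0366 -0.8587  0.0261] ext [0.117 0.044 0.007]
plate [551. 119.] 134 med [-0.0041 -0.7812  0.0312] mid [-0.0048 -0.7815  0.0309] ext [0.072 0.014 0.017]
plate [587. 124.] 44 med [-0.1092 -0.7877  0.0313] mid [-0.1087 -0.7858  0.0308] ext [0.023 0.014 0.017]
plate [337. 191.] 2195 med [ 0.514  -0.2186  0.0299] mid [ 0.5162 -0.225   0.0287] ext [0.159 0.163 0.011]
plate [219. 228.] 190 med [0.7375 0.0066 0.0243] mid [0.741  0.003  0.0292] ext [0.048 0.046 0.014]
plate [287. 350.] 5578 med [0.4558 0.2623 0.0291] mid [0.4579 0.2572 0.0282] ext [0.159 0.16  0.008]
plate [173. 468.] 234 med [0.5425 0.5192 0.0279] mid [0.5433 0.5191 0.0265] ext [0.021 0.039 0.009]
```

View pics/c1.png

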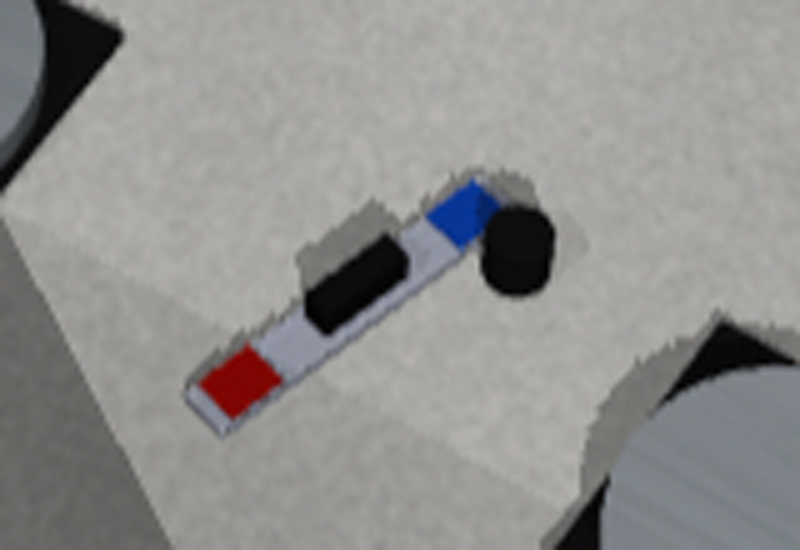

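```bash
cat >> h.py <<'E'
def pose():
    s=manip.state(); q=s["tool_rot"]; return np.array(s["tool_pos"]),R.from_quat([q[1],q[2],q[3],q[0]]).as_matrix()
def plan(t,yaw=None,bef=0):
    """tool-axis shifts (units of 25mm) to t, and y-turn (units 5deg) to put jaw axis at yaw deg (mod 180)"""
    p,M=pose(); d=np.array(t)-p
    c=np.degrees(np.arctan2(M[1,0],M[0,0])); 
    print("shift now",np.round(M.T@d/.025,3))
    if yaw is not None:
        a=(yaw-c+90)%180-90; M2=R.from_rotvec([0,0,np.radians(a)]).as_matrix()@M
        print("turn y",round(-a/5,3),"jaw",round(c,2),"shift after turn",np.round(M2.T@d/.025,3))
    tilt=np.cross(M[:,1],[0,0,-1]); print("level turn",np.round(M.T@tilt/np.radians(5),3))
E
python3 - <<'E'
from h import *
for n in ("scene","side"):
    d=np.load(f"{n}0.npz"); P=d["P"]
    for nm,c in (("L",(.460,.257)),("R",(.518,-.226))):
        r=np.hypot(P[...,0]-c[0],P[...,1]-c[1]); m=(r<.078)&(P[...,2]>.02)&(P[...,2]<.04); p=P[m]; rr=r[m]
        A=np.c_[np.ones(len(p)),p[:,0]-c[0],p[:,1]-c[1],np.clip((.085-rr)/.067,0,1)]
        print(n,nm,len(p),np.round(np.linalg.lstsq(A,p[:,2],rcond=None)[0],4))
plan([.473,.0285,.20],-101)
E
```

```text
scene L 3929 [ 0.0302 -0.0013 -0.0014 -0.    ]
scene R 2781 [ 0.0304  0.0002 -0.0008  0.0028]
side L 4607 [ 0.0291 -0.0007  0.0015  0.0001]
side R 1771 [ 0.0288 -0.0003 -0.0005  0.003 ]
shift now [-19.745   1.249  18.214]
turn y 6.093 jaw -70.54 shift after turn [-26.254   1.258   5.687]
level turn [-0.003  0.    -0.021]
```

Call:
drive_tool:
  motion:
    - [[-1, 0, 0.5], [0, 1, 0], -0.3]
    - [[-1, 0, 0.5], [0, 1, 0], -0.3]
    - [[-1, 0, 0.5], [0, 1, 0], -0.3]
    - [[-1, 0, 0.5], [0, 1, 0], -0.3]
    - [[-1, 0, 0.4], [0, 1, 0], -0.3]
    - [[-1, 0, 0.3], [0, 1, 0], -0.3]
    - [[-1, 0, 0.2], [0, 0, 0], -0.3]
    - [[-1, 0, 0.2], [0, 0, 0], -0.3]
    - [[-1, 0, 0.2], [0, 0, 0], -0.3]
    - [[-1, 0, 0.2], [0, 0, 0], -0.3]
    - [[-1, 0, 0.2], [0, 0, 0], -0.3]
    - [[-1, 0, 0.2], [0, 0, 0], -0.3]

```text
time: 1.3
tool_pos: [0.3134, -0.2893, 0.2308]
tool_rot: [0.452, -0.452, 0.544, -0.544]
contact_force: [1.0, 0.0, 0.6]
gripper_width: 0.652
```

```bash
python3 -c "
from h import *
st();plan([.473,.0285,.20],-101)"
```

```text
1.3 [ 0.3134 -0.2893  0.2308] [0.97 0.01 0.64] 0.6517618856593028
[[-0.183 -0.     0.983]
 [-0.983  0.001 -0.183]
 [-0.001 -1.    -0.   ]]
shift now [-13.665   1.237   3.95 ]
turn y 0.091 jaw -100.54 shift after turn [-13.696   1.237   3.841]
level turn [ 0.006 -0.    -0.006]
```

Call:
drive_tool:
  motion:
    - [[-1, 0.1, 0.3], [0, 0, 0], -0.3]
    - [[-1, 0.1, 0.3], [0, 0, 0], -0.3]
    - [[-1, 0.1, 0.3], [0, 0, 0], -0.3]
    - [[-1, 0.1, 0.3], [0, 0, 0], -0.3]
    - [[-1, 0.1, 0.3], [0, 0, 0], -0.3]
    - [[-1, 0.1, 0.3], [0, 0, 0], -0.3]
    - [[-1, 0.1, 0.3], [0, 0, 0], -0.3]
    - [[-1, 0.1, 0.3], [0, 0, 0], -0.3]
    - [[-1, 0.1, 0.3], [0, 0, 0], -0.3]
    - [[-1, 0.1, 0.3], [0, 0, 0], -0.3]
    - [[-1, 0.1, 0.3], [0, 0, 0], -0.3]
    - [[-1, 0.1, 0.3], [0, 0, 0], -0.3]

```text
time: 2.5
tool_pos: [0.4567, -0.0109, 0.2007]
tool_rot: [0.452, -0.452, 0.544, -0.544]
contact_force: [-0.3, 0.1, 0.4]
gripper_width: 0.649
```

Call:
drive_tool:
  motion:
    - [[-1, 0, 0.2], [0, 0, 0], -0.3]
    - [[-0.65, 0, 0], [0, 0, 0], -0.3]
    - [[0, 0, 0], [0, 0, 0], -0.3]
    - [[0, 0, 0], [0, 0, 0], -0.3]

```text
time: 2.9
tool_pos: [0.4688, 0.0276, 0.2009]
tool_rot: [0.452, -0.453, 0.544, -0.544]
contact_force: [-1.0, 0.5, -0.1]
gripper_width: 0.647
```

```bash
cat > w.py <<'E'
import sys
from h import *
name=sys.argv[1]
st(); i,P,T,K=grab("wrist"); cv2.imwrite(f"pics/{name}.png",i)
print("cam",np.round(T[:3,3],3))
hsv=cv2.cvtColor(i,cv2.COLOR_BGR2HSV);H,S=hsv[...,0],hsv[...,1]
out={}
for nm,m in (("red",((H<6)|(H>174))&(S>150)),("blue",(H>105)&(H<125)&(S>150))):
    m=m&(P[...,2]<.08)
    c,l,s,ce=cv2.connectedComponentsWithStats(m.astype(np.uint8))
    k=1+np.argmax(s[1:,4]); q=P[l==k]; q=q[np.isfinite(q[:,0])]; zt=np.median(q[:,2])
    q=q[abs(q[:,2]-zt)<.003]
    (cx,cy),wh,a=cv2.minAreaRect((q[:,:2]*1e3).astype(np.float32))
    out[nm]=np.array([cx,cy])/1e3; print(nm,np.round(ce[k]),s[k,4],np.round(out[nm],4),np.round(wh,1),"z",round(zt,4))
d=out["red"]-out["blue"]; print("centre",np.round((out["red"]+out["blue"])/2,4),"yaw",np.degrees(np.arctan2(d[1],d[0])),"len",np.hypot(*d))
E
python3 w.py w1
```

```text
2.9 [0.4688 0.0276 0.2009] [-0.99  0.47 -0.14] 0.6470683680636479
[[-0.182 -0.001  0.983]
 [-0.983 -0.    -0.182]
 [ 0.001 -1.    -0.001]]
cam [0.537 0.015 0.343]
red [319. 134.] 921 [0.5386 0.0141] [22.5 28.6] z 0.0109
blue [318. 280.] 682 [0.4055 0.04  ] [22.3 29.8] z 0.0108
centre [0.472 0.027] yaw -11.027570969683024 len 0.13555819317939277
```

View pics/w1.png

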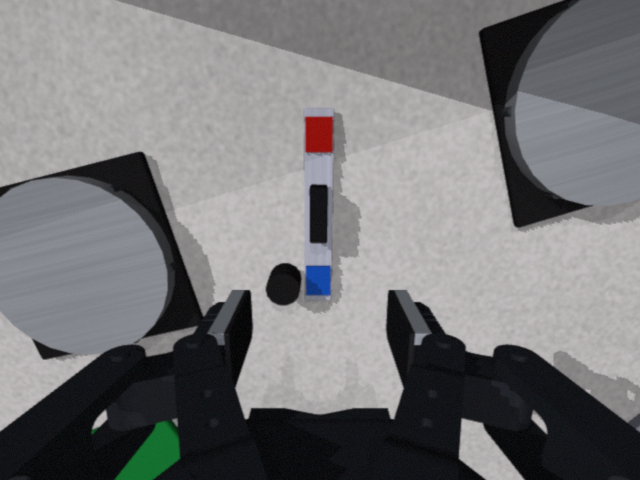

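The picture shows the bar upright between red (319,134) and blue (318,280), with the grip block at (318,213) and discs at (284,284), clear of the fingers. Size agrees with the 180 mm bar (pads 136 mm apart).

```bash
python3 -c "
from h import *
plan([.4725,.0275,.05],-101.03)"
```

```text
shift now [-0.042  6.039  0.146]
turn y 0.098 jaw -100.54 shift after turn [-0.043  6.039  0.145]
level turn [ 0.006 -0.     0.005]
```

Call:
drive_tool:
  motion:
    - [[-0.04, 1, 0.15], [0, 0.1, 0], -0.3]
    - [[0, 1, 0], [0, 0, 0], -0.3]
    - [[0, 1, 0], [0, 0, 0], -0.3]
    - [[0, 1, 0], [0, 0, 0], -0.3]
    - [[0, 1, 0], [0, 0, 0], -0.3]
    - [[0, 0.6, 0], [0, 0, 0], -0.3]
    - [[0, 0.4, 0], [0, 0, 0], -0.3]
    - [[0, 0.4, 0], [0, 0, 0], -0.3]
    - [[0, 0.4, 0], [0, 0, 0], -0.3]
    - [[0, 0.2, 0], [0, 0, 0], -0.3]
    - [[0, 0, 0], [0, 0, 0], -0.3]
    - [[0, 0, 0], [0, 0, 0], -0.3]

```text
time: 4.15
tool_pos: [0.4734, 0.0279, 0.0267]
tool_rot: [-0.45, 0.449, -0.546, 0.546]
contact_force: [-0.8, 0.0, 0.1]
gripper_width: 0.65
```

```bash
python3 -c "
from h import *
st();plan([.4725,.0275,.0105],-101.03)"
```

```text
4.15 [0.4734 0.0279 0.0267] [-0.78  0.02  0.14] 0.6502284386106998
[[-0.191  0.001  0.982]
 [-0.982 -0.    -0.191]
 [-0.    -1.     0.001]]
shift now [ 0.023  0.648 -0.032]
turn y 0.0 jaw -101.03 shift after turn [ 0.023  0.648 -0.032]
level turn [-0.008  0.    -0.001]
```

Call:
drive_tool:
  motion:
    - [[0, 0.2, 0], [0, 0, 0], -0.3]
    - [[0, 0.2, 0], [0, 0, 0], 0]
    - [[0, 0.2, 0], [0, 0, 0], 0.2]
    - [[0, 0.05, 0], [0, 0, 0], 0.35]
    - [[0, 0, 0], [0, 0, 0], 0.5]
    - [[0, 0, 0], [0, 0, 0], 0.6]
    - [[0, 0, 0], [0, 0, 0], 0.7]
    - [[0, 0, 0], [0, 0, 0], 0.8]
    - [[0, 0, 0], [0, 0, 0], 1]
    - [[0, 0, 0], [0, 0, 0], 1]
    - [[0, 0, 0], [0, 0, 0], 1]
    - [[0, 0, 0], [0, 0, 0], 1]

```text
time: 5.35
tool_pos: [0.4732, 0.0279, 0.0103]
tool_rot: [-0.45, 0.45, -0.546, 0.546]
contact_force: [-1.4, -0.4, 2.6]
gripper_width: 0.173
```

```bash
python3 -c "
from h import *
st()"
```

```text
5.35 [0.4732 0.0279 0.0103] [-1.41 -0.38  2.62] 0.17277596187308358
[[-0.191  0.     0.982]
 [-0.982 -0.    -0.191]
 [ 0.    -1.     0.   ]]
```

Call:
drive_tool:
  motion:
    - [[0, -0.1, 0], [0, 0, 0], 1]
    - [[0, -0.3, 0], [0, 0, 0], 1]
    - [[0, -0.6, 0], [0, 0, 0], 1]
    - [[0, -0.8, 0], [0, 0, 0], 1]
    - [[0, -0.8, 0], [0, 0, 0], 1]
    - [[0, -0.7, 0], [0, 0, 0], 1]
    - [[0, -0.4, 0], [0, 0, 0], 1]
    - [[0, -0.2, 0], [0, 0, 0], 1]

```text
time: 6.15
tool_pos: [0.4733, 0.028, 0.1085]
tool_rot: [-0.45, 0.449, -0.545, 0.546]
contact_force: [-0.1, 0.1, -2.9]
gripper_width: 0.174
```

```bash
python3 -c "
from h import *
st();plan([.460,.2565,.1],-101.03)
i,P,T,K=grab('wrist'); m=(abs(P[...,2]-.03)<.006)&(P[...,1]>.12); cv2.imwrite('pics/w2.png',i)
q=P[m]; print(len(q),np.round(np.nanmin(q,0),4),np.round(np.nanmax(q,0),4))"
```

```text
6.15 [0.4733 0.028  0.1085] [-0.09  0.08 -2.9 ] 0.1738830949033128
[[-0.191  0.001  0.982]
 [-0.982 -0.    -0.191]
 [-0.    -1.     0.001]]
shift now [-8.871  0.34  -2.272]
turn y 0.0 jaw -101.03 shift after turn [-8.871  0.34  -2.272]
level turn [-0.016 -0.    -0.003]
19844 [0.3774 0.1685 0.024 ] [0.5367 0.2835 0.0319]
```

Call:
drive_tool:
  motion:
    - [[-0.3, 0, -0.1], [0, 0, 0], 1]
    - [[-0.7, 0, -0.2], [0, 0, 0], 1]
    - [[-1, 0, -0.25], [0, 0, 0], 1]
    - [[-1, 0, -0.25], [0, 0, 0], 1]
    - [[-1, 0, -0.25], [0, 0, 0], 1]
    - [[-1, 0, -0.25], [0, 0, 0], 1]
    - [[-1, 0, -0.25], [0, 0, 0], 1]
    - [[-1, 0, -0.25], [0, 0, 0], 1]
    - [[-1, 0, -0.25], [0, 0, 0], 1]
    - [[-0.6, 0, -0.2], [0, 0, 0], 1]
    - [[-0.25, 0, -0.05], [0, 0, 0], 1]
    - [[0, 0, 0], [0, 0, 0], 1]

```text
time: 7.4
tool_pos: [0.458, 0.2565, 0.1065]
tool_rot: [0.449, -0.451, 0.546, -0.545]
contact_force: [0.1, -0.5, -2.7]
gripper_width: 0.175
```

```bash
python3 -c "
from h import *
st();plan([.459,.256,.0403],-101.03)
i,P,T,K=grab('scene'); cv2.imwrite('pics/s2.png',i)"
```

```text
7.4 [0.458  0.2565 0.1065] [ 0.07 -0.54 -2.67] 0.17547531685770207
[[-0.19  -0.002  0.982]
 [-0.982 -0.001 -0.19 ]
 [ 0.001 -1.    -0.002]]
shift now [0.011 2.646 0.046]
turn y 0.016 jaw -100.95 shift after turn [0.011 2.646 0.046]
level turn [ 0.019 -0.     0.013]
```

Good. Lower to about 3 mm above contact, then slowly.

Call:
drive_tool:
  motion:
    - [[0, 0.4, 0.04], [0, 0, 0], 1]
    - [[0, 0.6, 0], [0, 0, 0], 1]
    - [[0, 0.6, 0], [0, 0, 0], 1]
    - [[0, 0.4, 0], [0, 0, 0], 1]
    - [[0, 0.2, 0], [0, 0, 0], 1]
    - [[0, 0.1, 0], [0, 0, 0], 1]
    - [[0, 0.1, 0], [0, 0, 0], 1]
    - [[0, 0.05, 0], [0, 0, 0], 1]
    - [[0, 0, 0], [0, 0, 0], 1]
    - [[0, 0, 0], [0, 0, 0], 1]

```text
time: 8.45
tool_pos: [0.4602, 0.2561, 0.0468]
tool_rot: [-0.45, 0.449, -0.546, 0.546]
contact_force: [-0.1, 0.6, -3.4]
gripper_width: 0.167
```

Call:
drive_tool:
  motion:
    - [[0, 0.03, 0], [0, 0, 0], 1]
    - [[0, 0.03, 0], [0, 0, 0], 1]
    - [[0, 0.03, 0], [0, 0, 0], 1]
    - [[0, 0, 0], [0, 0, 0], 1]

```text
time: 8.85
tool_pos: [0.4597, 0.2559, 0.0439]
tool_rot: [0.45, -0.45, 0.546, -0.546]
contact_force: [0.2, -0.3, -2.6]
gripper_width: 0.172
```

Call:
drive_tool:
  motion:
    - [[0, 0.03, 0], [0, 0, 0], 1]
    - [[0, 0.03, 0], [0, 0, 0], 1]
    - [[0, 0.03, 0], [0, 0, 0], 1]
    - [[0, 0.03, 0], [0, 0, 0], 1]
    - [[0, 0, 0], [0, 0, 0], 1]

```text
time: 9.35
tool_pos: [0.4598, 0.2558, 0.0409]
tool_rot: [0.45, -0.45, 0.546, -0.546]
contact_force: [0.1, 0.0, -2.3]
gripper_width: 0.169
```

Call:
drive_tool:
  motion:
    - [[0, 0.015, 0], [0, 0, 0], 1]
    - [[0, 0.01, 0], [0, 0, 0], 1]
    - [[0, 0, 0], [0, 0, 0], 1]

```text
time: 9.65
tool_pos: [0.4599, 0.2559, 0.0404]
tool_rot: [0.45, -0.45, 0.546, -0.546]
contact_force: [-0.6, 0.2, -2.1]
gripper_width: 0.171
```

Call:
drive_tool:
  motion:
    - [[0, 0.015, 0], [0, 0, 0], 1]
    - [[0, 0, 0], [0, 0, 0], 1]

```text
time: 9.85
tool_pos: [0.4599, 0.2559, 0.0403]
tool_rot: [0.45, -0.45, 0.546, -0.546]
contact_force: [-1.7, 0.4, -0.8]
gripper_width: 0.17
```

Call:
drive_tool:
  motion:
    - [[0, 0.015, 0], [0, 0, 0], 1]
    - [[0, 0, 0], [0, 0, 0], 1]

```text
time: 10.05
tool_pos: [0.46, 0.2559, 0.0403]
tool_rot: [0.45, -0.45, 0.546, -0.546]
contact_force: [-4.0, -2.4, 5.9]
gripper_width: 0.169
```

Call:
drive_tool:
  motion:
    - [[0, -0.01, 0], [0, 0, 0], 0.5]
    - [[0, 0, 0], [0, 0, 0], 0.4]
    - [[0, 0, 0], [0, 0, 0], 0.2]
    - [[0, 0, 0], [0, 0, 0], 0]
    - [[0, 0, 0], [0, 0, 0], 0]
    - [[0, -0.4, 0], [0, 0, 0], 0]
    - [[0, -0.6, 0], [0, 0, 0], 0]
    - [[0, -1, 0], [0, 0, 0], 0]
    - [[0, -1, 0], [0, 0, 0], 0]
    - [[0, -1, 0], [0, 0, 0], 0]
    - [[0, 0, 0], [0, 0, 0], 1]
    - [[0, 0, 0], [0, 0, 0], 1]

```text
time: 11.25
tool_pos: [0.4606, 0.2562, 0.1416]
tool_rot: [-0.451, 0.449, -0.545, 0.546]
contact_force: [0.6, 0.2, -0.0]
gripper_width: 0.171
```

```bash
python3 w.py w3; python3 -c "
from h import *
for t in ([.5265,.243],): plan(t+[.05],-101.03)"
```

```text
11.25 [0.4606 0.2562 0.1416] [ 0.64  0.16 -0.01] 0.17100959500787238
[[-0.191  0.003  0.982]
 [-0.982  0.001 -0.191]
 [-0.002 -1.     0.002]]
cam [0.529 0.242 0.284]
red [320. 141.] 1747 [0.5255 0.2426] [23.2 29.2] z 0.0409
blue [320. 332.] 1131 [0.3923 0.2682] [23.5 30.6] z 0.0407
centre [0.4589 0.2554] yaw -10.891928866965042 len 0.13571711441202558
shift now [-0.006  3.603  2.719]
turn y 0.0 jaw -101.03 shift after turn [-0.006  3.603  2.719]
level turn [-0.002  0.    -0.001]
```

View pics/w3.png

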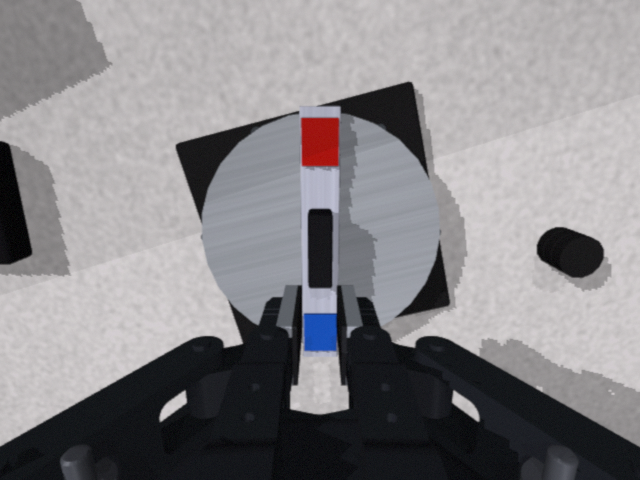

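Picture: bar (320,110–350) across the middle of the plate (rim 203–440 in column), fingers free. Now shut and go above the red pad.

Call:
drive_tool:
  motion:
    - [[0, 0, 0.5], [0, 0, 0], 1]
    - [[0, 0, 0.8], [0, 0, 0], 1]
    - [[0, 0.5, 0.8], [0, 0, 0], 1]
    - [[0, 0.8, 0.5], [0, 0, 0], 1]
    - [[0, 0.8, 0.1], [0, 0, 0], 1]
    - [[0, 0.7, 0], [0, 0, 0], 1]
    - [[0, 0.3, 0], [0, 0, 0], 1]
    - [[0, 0.2, 0], [0, 0, 0], 1]
    - [[0, 0.1, 0], [0, 0, 0], 1]
    - [[0, 0.1, 0], [0, 0, 0], 1]
    - [[0, 0, 0], [0, 0, 0], 1]
    - [[0, 0, 0], [0, 0, 0], 1]

```text
time: 12.5
tool_pos: [0.5266, 0.2432, 0.0532]
tool_rot: [-0.45, 0.449, -0.546, 0.546]
contact_force: [-0.0, -0.1, 1.0]
gripper_width: -0.002
```

```bash
python3 -c "
from h import *
st();plan([.5262,.2426,.043],-101.03)"
```

```text
12.5 [0.5266 0.2432 0.0532] [-0.04 -0.1   1.04] -0.002257048856284395
[[-0.191  0.001  0.982]
 [-0.982  0.    -0.191]
 [-0.001 -1.     0.001]]
shift now [ 0.025  0.407 -0.011]
turn y 0.001 jaw -101.02 shift after turn [ 0.025  0.407 -0.011]
level turn [-0.013 -0.    -0.007]
```

Call:
drive_tool:
  motion:
    - [[0.02, 0.1, 0], [0, 0, 0], 1]
    - [[0, 0.1, 0], [0, 0, 0], 1]
    - [[0, 0.1, 0], [0, 0, 0], 1]
    - [[0, 0.04, 0], [0, 0, 0], 1]
    - [[0, 0.02, 0], [0, 0, 0], 1]
    - [[0, 0, 0], [0, 0, 0], 1]
    - [[0, 0, 0], [0, 0, 0], 1]

```text
time: 13.2
tool_pos: [0.5261, 0.2425, 0.0435]
tool_rot: [-0.45, 0.45, -0.546, 0.546]
contact_force: [-0.5, -0.1, -0.2]
gripper_width: 0.001
```

Call:
drive_tool:
  motion:
    - [[0, 0.02, 0], [0, 0, 0], 1]
    - [[0, 0.02, 0], [0, 0, 0], 1]
    - [[0, 0, 0], [0, 0, 0], 1]

```text
time: 13.5
tool_pos: [0.526, 0.2425, 0.0424]
tool_rot: [0.45, -0.45, 0.546, -0.546]
contact_force: [0.1, -0.1, -0.1]
gripper_width: 0.002
```

Call:
drive_tool:
  motion:
    - [[0, 0.02, 0], [0, 0, 0], 1]
    - [[0, 0.01, 0], [0, 0, 0], 1]
    - [[0, 0, 0], [0, 0, 0], 1]

```text
time: 13.8
tool_pos: [0.526, 0.2425, 0.0416]
tool_rot: [0.45, -0.45, 0.546, -0.546]
contact_force: [-0.3, 0.6, -0.1]
gripper_width: -0.003
```

Call:
drive_tool:
  motion:
    - [[0, 0.01, 0], [0, 0, 0], 1]
    - [[0, 0.01, 0], [0, 0, 0], 1]
    - [[0, 0, 0], [0, 0, 0], 1]

```text
time: 14.1
tool_pos: [0.526, 0.2425, 0.0411]
tool_rot: [0.45, -0.45, 0.546, -0.546]
contact_force: [0.4, 0.2, -0.4]
gripper_width: -0.001
```

Call:
drive_tool:
  motion:
    - [[0, 0.015, 0], [0, 0, 0], 1]
    - [[0, 0, 0], [0, 0, 0], 1]

```text
time: 14.3
tool_pos: [0.5261, 0.2425, 0.0411]
tool_rot: [0.45, -0.45, 0.546, -0.546]
contact_force: [-1.6, 0.3, 2.6]
gripper_width: -0.003
```

Call:
drive_tool:
  motion:
    - [[0, 0.012, 0], [0, 0, 0], 1]
    - [[0, 0, 0], [0, 0, 0], 1]

```text
time: 14.5
tool_pos: [0.5261, 0.2425, 0.0411]
tool_rot: [0.45, -0.45, 0.546, -0.546]
contact_force: [-2.6, -0.5, 4.3]
gripper_width: 0.002
```

Call:
drive_tool:
  motion:
    - [[0, 0.012, 0], [0, 0, 0], 1]
    - [[0, 0, 0], [0, 0, 0], 1]
    - [[0, 0, 0], [0, 0, 0], 1]
    - [[0, 0, 0], [0, 0, 0], 1]
    - [[0, 0, 0], [0, 0, 0], 1]
    - [[0, 0, 0], [0, 0, 0], 1]

```text
time: 15.1
tool_pos: [0.5261, 0.2425, 0.0411]
tool_rot: [0.45, -0.45, 0.546, -0.546]
contact_force: [-3.1, -1.3, 7.4]
gripper_width: 0.003
```

```bash
python3 -c "
from h import *
st()
a=cv2.cvtColor(cv2.imread('pics/w3.png'),cv2.COLOR_BGR2GRAY)"; python3 w.py w4 | tail -3
```

```text
15.1 [0.5261 0.2425 0.0411] [-3.08 -1.26  7.44] 0.003011485539412393
[[-0.191 -0.     0.982]
 [-0.982 -0.    -0.191]
 [ 0.    -1.    -0.   ]]
red [317. 283.] 901 [0.5357 0.241 ] [23.1 10.4] z 0.0407
blue [351. 321.] 1 [0.5311 0.2297] [0. 0.] z 0.0666
centre [0.5334 0.2354] yaw 67.80715242017098 len 0.012113951029654305
```

Red end: 7.4 N, z unchanged at 0.0411 — no rocking. Lift over the block to the blue end.

Call:
drive_tool:
  motion:
    - [[0, -0.1, 0], [0, 0, 0], 1]
    - [[0, -0.4, 0], [0, 0, 0], 1]
    - [[0, -0.7, 0], [0, 0, 0], 1]
    - [[0, -0.7, 0], [0, 0, 0], 1]
    - [[0, -0.1, -0.5], [0, 0, 0], 1]
    - [[0, 0, -1], [0, 0, 0], 1]
    - [[0, 0, -1], [0, 0, 0], 1]
    - [[0, 0, -1], [0, 0, 0], 1]
    - [[0, 0, -1], [0, 0, 0], 1]
    - [[0, 0, -0.7], [0, 0, 0], 1]
    - [[0, 0, -0.24], [0, 0, 0], 1]
    - [[0, 0, 0], [0, 0, 0], 1]

```text
time: 16.35
tool_pos: [0.3915, 0.2686, 0.0897]
tool_rot: [0.45, -0.45, 0.546, -0.545]
contact_force: [-0.0, 0.2, 0.7]
gripper_width: -0.0
```

```bash
python3 -c "
from h import *
st();plan([.3926,.2685,.0435],-101.03)"
```

```text
16.35 [0.3915 0.2686 0.0897] [-0.02  0.2   0.74] -0.00010697417016677166
[[-0.19  -0.     0.982]
 [-0.982 -0.    -0.19 ]
 [ 0.    -1.    -0.   ]]
shift now [-0.005  1.85   0.043]
turn y 0.012 jaw -100.97 shift after turn [-0.006  1.85   0.043]
level turn [ 0.002 -0.     0.002]
```

Call:
drive_tool:
  motion:
    - [[0, 0.4, 0.04], [0, 0, 0], 1]
    - [[0, 0.6, 0], [0, 0, 0], 1]
    - [[0, 0.4, 0], [0, 0, 0], 1]
    - [[0, 0.2, 0], [0, 0, 0], 1]
    - [[0, 0.1, 0], [0, 0, 0], 1]
    - [[0, 0.08, 0], [0, 0, 0], 1]
    - [[0, 0.02, 0], [0, 0, 0], 1]
    - [[0, 0, 0], [0, 0, 0], 1]
    - [[0, 0, 0], [0, 0, 0], 1]

```text
time: 17.25
tool_pos: [0.3938, 0.2685, 0.0457]
tool_rot: [-0.45, 0.449, -0.546, 0.546]
contact_force: [1.4, -0.6, -0.5]
gripper_width: 0.001
```

Call:
drive_tool:
  motion:
    - [[0, 0.02, 0], [0, 0, 0], 1]
    - [[0, 0.02, 0], [0, 0, 0], 1]
    - [[0, 0, 0], [0, 0, 0], 1]

```text
time: 17.55
tool_pos: [0.3935, 0.2683, 0.0442]
tool_rot: [0.45, -0.45, 0.546, -0.546]
contact_force: [0.1, 0.7, -0.3]
gripper_width: -0.003
```

Call:
drive_tool:
  motion:
    - [[0, 0.02, 0], [0, 0, 0], 1]
    - [[0, 0.02, 0], [0, 0, 0], 1]
    - [[0, 0.02, 0], [0, 0, 0], 1]
    - [[0, 0.02, 0], [0, 0, 0], 1]
    - [[0, 0, 0], [0, 0, 0], 1]

```text
time: 18.05
tool_pos: [0.3935, 0.2683, 0.0421]
tool_rot: [0.45, -0.45, 0.546, -0.546]
contact_force: [-0.3, -0.7, -0.5]
gripper_width: 0.005
```

Call:
drive_tool:
  motion:
    - [[0, 0.015, 0], [0, 0, 0], 1]
    - [[0, 0.015, 0], [0, 0, 0], 1]
    - [[0, 0, 0], [0, 0, 0], 1]

```text
time: 18.35
tool_pos: [0.3935, 0.2683, 0.0414]
tool_rot: [0.45, -0.45, 0.546, -0.546]
contact_force: [-0.6, 0.1, 0.6]
gripper_width: 0.0
```

Call:
drive_tool:
  motion:
    - [[0, 0.015, 0], [0, 0, 0], 1]
    - [[0, 0, 0], [0, 0, 0], 1]

```text
time: 18.55
tool_pos: [0.3935, 0.2683, 0.0411]
tool_rot: [0.45, -0.45, 0.546, -0.546]
contact_force: [-0.6, -0.2, 0.6]
gripper_width: -0.003
```

Call:
drive_tool:
  motion:
    - [[0, 0.012, 0], [0, 0, 0], 1]
    - [[0, 0, 0], [0, 0, 0], 1]

```text
time: 18.75
tool_pos: [0.3936, 0.2684, 0.0411]
tool_rot: [0.45, -0.45, 0.546, -0.546]
contact_force: [-1.1, -0.2, 2.5]
gripper_width: -0.002
```

Call:
drive_tool:
  motion:
    - [[0, 0.015, 0], [0, 0, 0], 1]
    - [[0, 0, 0], [0, 0, 0], 1]

```text
time: 18.95
tool_pos: [0.3936, 0.2683, 0.041]
tool_rot: [0.449, -0.45, 0.546, -0.546]
contact_force: [-2.8, -0.8, 5.3]
gripper_width: -0.001
```

Call:
drive_tool:
  motion:
    - [[0, 0.01, 0], [0, 0, 0], 1]
    - [[0, 0, 0], [0, 0, 0], 1]
    - [[0, 0, 0], [0, 0, 0], 1]
    - [[0, 0, 0], [0, 0, 0], 1]
    - [[0, 0, 0], [0, 0, 0], 1]
    - [[0, 0, 0], [0, 0, 0], 1]

```text
time: 19.55
tool_pos: [0.3936, 0.2684, 0.0411]
tool_rot: [0.45, -0.45, 0.546, -0.546]
contact_force: [-3.6, -1.7, 6.7]
gripper_width: 0.004
```

Blue end: 6.7 N, z stays at 0.0411 — no rocking. Retreat and check.

Call:
drive_tool:
  motion:
    - [[0, -0.1, 0], [0, 0, 0], 1]
    - [[0, -0.4, 0], [0, 0, 0], 1]
    - [[0, -0.8, 0], [0, 0, 0], 1]
    - [[0, -1, 0], [0, 0, 0], 1]
    - [[0, -1, 0], [0, 0, 0], 1]
    - [[0, -1, 0], [0, 0, 0], 1]
    - [[0, -0.5, 0], [0, 0, 0], 1]
    - [[0, 0, 0], [0, 0, 0], 1]
    - [[0, 0, 0], [0, 0, 0], 1]

```text
time: 20.45
tool_pos: [0.3932, 0.2682, 0.1594]
tool_rot: [0.449, -0.45, 0.546, -0.546]
contact_force: [0.3, 0.7, 0.4]
gripper_width: 0.001
```

```bash
python3 w.py w5; python3 -c "
from h import *
i,P,T,K=grab('scene'); cv2.imwrite('pics/s5.png',i)"
```

```text
20.45 [0.3932 0.2682 0.1594] [0.3  0.66 0.39] 0.0005373420802081317
[[-0.191 -0.001  0.982]
 [-0.982 -0.    -0.191]
 [ 0.    -1.    -0.001]]
cam [0.462 0.255 0.302]
red [318.  29.] 1934 [0.5253 0.2429] [23.5 29.9] z 0.0409
blue [318. 236.] 1221 [0.392  0.2684] [23.3 29.4] z 0.0408
centre [0.4587 0.2556] yaw -10.835588901545819 len 0.135730282659407
```

View pics/s5.png

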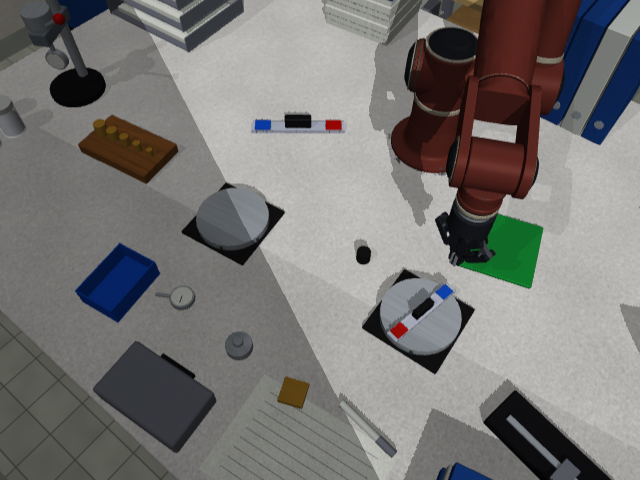

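The straightedge lies across the left plate (420,312), the discs are still at (363,255), and the other things are where they were.

```bash
python3 -c "
from plant import manip
print(manip.job_done())"
```

```text
the job is handed in; nothing more can be done
None
```

The straightedge now lies across the middle of the left plate, where it does not rock. I let go of it and handed the job in at about 20.5 s.

- **Choice of plate:** depth readings from both fixed cameras showed the left plate flat to about 0.1 mm and the right one crowned by about 3 mm. I went straight to the left plate, so the right plate was never pressed; it is called crowned on depth alone.
- **Pressing:** I pressed the red end first, to 7.4 N, then the blue end, to 6.7 N. Each fingertip stopped at z = 0.041 m, the height expected for a flat plate, and the end did not sink.
- **Final look:** both pads are level at 0.041 m, and the bar's centre is at (0.459, 0.256), within about 2 mm of the plate's middle. It moved less than 1 mm during the presses.
- **Other things:** in the last picture they all look where they were. I judged this by eye, without measuring.

No check failed. The cameras' estimates of the plate's centre differed by about 4 mm, and I used a value between them.

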